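# Change the test bench over to the back-up supply

### The arm

A 7-joint arm with a two-finger parallel gripper is mounted at the origin on the work surface. World frame = base frame: x ahead of the robot, y to its left, z up, the work surface at z = 0. Lengths are in m, angles in rad, forces in N, time in s.
With the tool pointing down it reaches from about 0.35 to 0.9 m from the base axis. Payload 7.2 kg.
Tool frame: the origin (TCP) lies midway between the tips of the shut fingers; the grasp point (between the pads) lies behind it (tcp_to_grasp is the y of the grasp point in the tool frame, in m); y points along the fingers, x is the direction in which the jaws open and shut, and the axes are right-handed (so a half turn about y gives the same grasp; the last joint's range is limited). The gripper opens to 88 mm and grips with 3 to 60 N. Pads are 20 mm wide; open, the fingers measure 115 mm over their backs; the gripper's body (75 mm by 178 mm) begins 61 mm behind the grasp point.
Start: joints at [1.229, 0.411, -0.013, 1.596, 0.006, 1.134, -0.082], TCP at [0.169, -0.602, 0.223] pointing down, gripper open.
Joint ranges: [-2.95, 2.95], [-0.29, 1.99], [-1.47, 1.44], [0.14, 2.54], [-1.03, 4.17], [0.13, 1.85], [-2.86, 2.86]. Speed limits (rad/s): [2.39, 2.39, 3.01, 3.01, 3.14, 3.14, 3.14].

### API

Orientations are given as a unit quaternion [w, x, y, z].
In Python, from cell import get_obs, camera, camera_info, close_job, silhouettes, place_of, tcp_to_grasp gives the robot as it stands. The module is installed in compiled form; this text tells all that it offers.
- The arm moves only by the tool jog_arm, never from a script. Its argument "series" is a list of rows, each a list of 6 numbers: the shift along the tool's x, y, z in m, then the turn, a rotation vector about the tool's x, y, z in rad. A call has 1 to 10 rows; each row is the pose to reach, as a shift and turn from the pose commanded when the call began, along the tool's axes at that moment; what a row does not reach only later rows make up. A row lasts 1/10 s, in which the tool goes at most 50 mm and 8.59 degrees, less where a joint would pass 70% of its speed; a pose out of reach is approached as far as the arm can. A call with a gripper value outside its range is refused whole. "grip" is the finger opening in m, from 0 to 0.0878, set as the call begins (left out, the last holds). The fingers move at their own pace and stop on an object; "force" is the grip in N (left out, the last holds). Time passes only in rows, so rows that repeat a pose let the fingers close. It gives the time, the measured TCP pose, the force and the opening at its end, in the units of the state.
- get_obs(): the state, without advancing time (a new reading comes with each control period).
- camera(name): name is "scene" or "top"; returns (picture, depth): 400x640x3 uint8, red, green, blue; 400x640 float32, m along the optical axis (not along the pixel's ray), 0 where there is no reading.
- camera_info(name): a dict with "intrinsics" (3x3 intrinsics, pixels), "world_from_camera" (4x4, takes a point from camera to world coordinates). Camera axes: x right, y down, z forward; pixel columns grow to the right and rows downward; lengths in m; the calibration is good to about 2 mm. A picture is of the moment at which its call begins. camera_info takes no time and is no camera call.
- close_job(): hands the job in, once; it reports no verdict.
Trained networks look in the newest picture that a camera, given by its name, has taken for a name from the list of things; names that differ only in an ending like _2 or _b are one class to them, and where a whole thing is asked for, a point or a joint stands for the part that bears it (a point fixed in the world has none). Each returns a list of dicts, best first, with "conf" (0 to 1); they miss things now and then, are a little off and sometimes report something else, mostly with a low value. They report only what shows in the picture. A call takes as long as a camera call. They do not tell look-alikes from the thing itself.
- silhouettes(camera, target): "pixels" (400x640 bool, what is visible of it) and "box" ([centre column, centre row, width, height] in pixels, round what is visible of it).
- place_of(camera, target): "uv" ([column, row] in pixels: a listed point, or the origin of a listed thing).
The state is a dict: "t": time; "joint_positions": joint angles; "joint_velocities": joint speeds; "tau": joint torques, N m; "tcp_pos": TCP position; "ee_rot": TCP orientation; "ft_force": force on the tool from outside, world axes, zero at the start; "ft_torque": the same for the moment, N m; "grip_width": opening from 0.0 (shut) to 1.0 (fully open).
Only numpy, scipy, OpenCV 4.12 (cv2) and the standard library are available. Lean on these libraries where they do the work, as an engineer would, in place of code of your own. Each camera call takes 0.05 s, during which the arm holds its last target. There are 200 camera calls.

### The job

Change the valve test bench over from its main supply to the back-up: turn the red handle on the yellow plate fully off, and only then turn the blue handle on the white plate fully on (clockwise from above). The two must never both be on, and the black handle on the grey plate stays off.

Things in the scene. Friction and masses are not known exactly. Their poses are not given: they have to be found in the camera images.
- red_grip (a point): On the axis of the red handle at mid height of its upright bar, 60 long, 14 wide, 36 mm tall (18 below to 18 above this point), white stripe at the pointer end. Collar 36 mm across under it, top 14 mm below the point. Yellow plate, on a fixed grey box 100 x 100 x 62 mm. Point 94 mm above the bench. x: along the bar to the pointer, z: up; turns with the handle.
- red_handle (a joint): Angle of the red handle (main supply), rad: 0 = off (pointer at black dot), 1.047 (60 deg) = on (green dot), growing clockwise from above. Starts on. Stops at both ends; a spring detent snaps it to the nearer end once 10 deg past the middle; about 0.12 N m turns it over.
- blue_grip (a point): On the axis of the blue handle at mid height of its upright bar, 60 long, 14 wide, 36 mm tall (18 below to 18 above this point), white stripe at the pointer end. Collar 36 mm across under it, top 14 mm below the point. White plate, on a fixed grey box 100 x 100 x 62 mm. Point 94 mm above the bench. x: along the bar to the pointer, z: up; turns with the handle.
- blue_handle (a joint): Angle of the blue handle (back-up supply), rad: 0 = off (pointer at black dot), 1.047 (60 deg) = on (green dot), growing clockwise from above. Starts off. Stops at both ends; a spring detent snaps it to the nearer end once 10 deg past the middle; about 0.12 N m turns it over.
- spare_handle (a joint): Angle of the black handle on a grey plate, a third switch like the others, in a row with them in any order, 150 mm or more apart, rad: 0 = off (pointer at black dot), 1.047 (60 deg) = on (green dot), growing clockwise from above. Starts off and must stay off. Stops at both ends; a spring detent snaps it to the nearer end once 10 deg past the middle; about 0.12 N m turns it over.
There are look-alikes about, which are no part of the job. Leave any purple or turquoise look-alike of the part that bears blue_grip alone.

How it is judged:
On the way:
1. the red handle is off while the blue handle is still off (value of joint each of red_handle, blue_handle below 0.17 rad), for 0.2 s.
At the end, for the whole second after the job is handed in: The red handle is off (within 10 degrees of its off stop), the blue handle is on (within 10 degrees of its on stop), the black handle is off (within 10 degrees), and all are let go (value of joint each of red_handle, spare_handle below 0.17 rad and value of joint blue_handle above 0.87 rad); the robot touches nothing.
It fails at once if the red and the blue handle are both on (both more than half way) (value of joint each of red_handle, blue_handle above 0.5236 rad).
It fails at once if the black handle is turned on (more than half way) (value of joint spare_handle above 0.5236 rad).
It also fails if it takes over 43 s, if anything falls off the work surface, if the arm or the gripper's body presses on something with over 40 N, if the wrist force passes 120 N, or if a joint passes its speed limit or range.

## Working session

There is one attempt and no reset: what is moved stays moved. The work goes in short steps, Python scripts to look and compute and a tool call to move; the robot and the scene stay as the last step left them, time stands still between calls to the robot, and variables do not carry over. Pictures are saved under pics/ and viewed, about 8 in all and at most 12, crops included, and the job is handed in when it is done.

Besides the shell and the picture viewer there is one more tool, called after "Call:" as name(argument=value, ...) on one line, values as JSON. jog_arm: Moves the arm, as the interface text tells. Its arguments: {"type":"object","properties":{"series":{"type":"array"},"grip":{"type":"number"},"force":{"type":"number"}},"required":["series"]}

```bash
mkdir -p pics; cat > h.py <<'E'
import numpy as np, cv2
from cell import *
def pts(name,depth):
    i=camera_info(name);K=np.array(i["intrinsics"]);T=np.array(i["world_from_camera"])
    v,u=np.mgrid[:400,:640]
    p=np.stack([(u-K[0,2])/K[0,0]*depth,(v-K[1,2])/K[1,1]*depth,depth],-1)
    return p@T[:3,:3].T+T[:3,3]
def ray_z(name,uv,z):
    i=camera_info(name);K=np.array(i["intrinsics"]);T=np.array(i["world_from_camera"])
    d=T[:3,:3]@np.linalg.inv(K)@[uv[0],uv[1],1];o=T[:3,3]
    return o+d*(z-o[2])/d[2]
E
python3 - <<'E'
from h import *
for n in("top","scene"):
    im,d=camera(n);cv2.imwrite(f"pics/{n}0.png",im[...,::-1]);np.save(n+"0.npy",d)
    print(n,np.array(camera_info(n)["world_from_camera"]).round(3).tolist())
    for t in("red_grip","blue_grip"):
        for r in place_of(n,t): print(t,r["conf"],r["uv"],ray_z(n,r["uv"],.094).round(3))
o=get_obs();print(o,tcp_to_grasp)
E
```

```text
top [[0.029, -0.988, 0.154, 0.318], [-0.999, -0.031, -0.01, 0.021], [0.015, -0.154, -0.988, 1.117], [0.0, 0.0, 0.0, 1.0]]
blue_grip 0.89 [446.2, 280.6] [ 0.309 -0.26   0.094]
blue_grip 0.68 [438.1, 200.8] [ 0.493 -0.243  0.094]
blue_grip 0.67 [450.5, 126.0] [ 0.676 -0.275  0.094]
scene [[-0.795, 0.372, -0.479, 0.89], [0.606, 0.518, -0.604, 0.481], [0.023, -0.77, -0.637, 0.601], [0.0, 0.0, 0.0, 1.0]]
red_grip 0.55 [383.9, 309.4] [0.579 0.261 0.094]
blue_grip 0.95 [267.2, 155.7] [ 0.491 -0.237  0.094]
blue_grip 0.84 [191.4, 172.7] [ 0.672 -0.275  0.094]
blue_grip 0.57 [318.5, 130.8] [ 0.308 -0.267  0.094]
{'t': 0.3, 'joint_positions': array([ 1.22880706,  0.41140267, -0.01268599,  1.59645031,  0.00559249,
        1.13425223, -0.08223014]), 'joint_velocities': array([ 0.00090121, -0.00202567,  0.00144829, -0.00043737,  0.00035795,
       -0.00033188, -0.00047702]), 'tau': array([ 2.51518923e-04, -5.87197208e+01,  6.40897304e-01, -2.90906578e+01,
       -5.36712119e-02,  1.45213408e-02,  9.58121996e-05]), 'tcp_pos': array([ 0.16892541, -0.60159777,  0.22236223]), 'ee_rot': array([ 0.5636407 , -0.5634561 ,  0.42723973, -0.42695737]), 'ft_force': array([-0.32617123,  0.19875735,  0.42595396]), 'ft_torque': array([-0.00223312, -0.00664563, -0.01539095]), 'grip_width': 0.9986254957387443} -0.0187
```

View pics/top0.png

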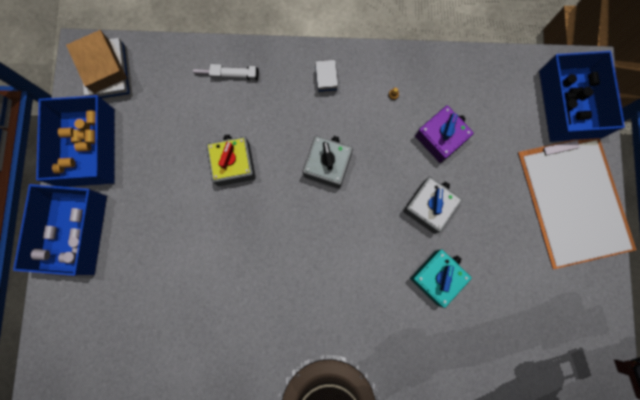

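View pics/scene0.png

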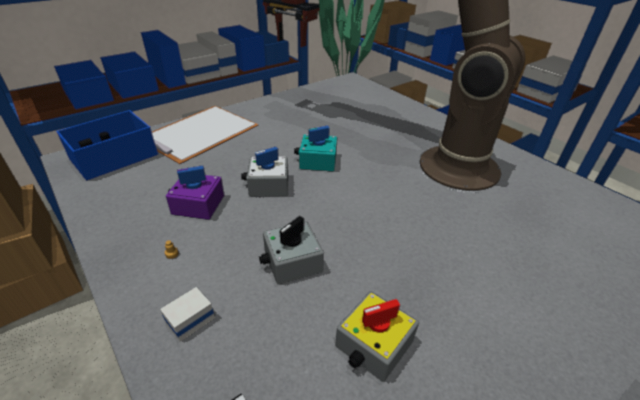

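```bash
python3 - <<'E'
from h import *
def warp(n,im,c,z,r=.07,S=380):
    g=[(c[0]+r,c[1]+r),(c[0]+r,c[1]-r),(c[0]-r,c[1]-r),(c[0]-r,c[1]+r)] # up=+x, left=+y
    i=camera_info(n);K=np.array(i["intrinsics"]);T=np.linalg.inv(np.array(i["world_from_camera"]))
    q=[]
    for x,y in g:
        p=K@(T@[x,y,z,1])[:3];q.append(p[:2]/p[2])
    M=cv2.getPerspectiveTransform(np.float32(q),np.float32([[0,0],[S,0],[S,S],[0,S]]))
    return cv2.warpPerspective(im,M,(S,S),flags=cv2.INTER_CUBIC)
C={"red":(.579,.261),"blue":(.492,-.24)}
rows=[]
for n in("top","scene"):
    im=cv2.imread(f"pics/{n}0.png");d=np.load(n+"0.npy");P=pts(n,d)
    rows.append(np.hstack([warp(n,im,C[k],.064) for k in C]))
    b,g,r=[im[...,i].astype(int) for i in range(3)]
    for k,c in C.items():
        near=np.hypot(P[...,0]-c[0],P[...,1]-c[1])<.045
        col=(r>2*g)&(r>2*b)&(r>60) if k=="red" else (b>1.4*r)&(b>60)
        m=near&(P[...,2]>.103)&(P[...,2]<.125)
        for lab,mm in(("all",m),("col",m&col)):
            p=P[mm]
            if len(p)<8: print(n,k,lab,len(p));continue
            (cx,cy),wh,a=cv2.minAreaRect((p[:,:2]*1000).astype(np.float32))
            w,v=np.linalg.eigh(np.cov(p[:,:2].T));print(n,k,lab,len(p),p.mean(0).round(4),"rect",round(cx),round(cy),np.round(wh),"dir deg",round(np.degrees(np.arctan2(v[1,1],v[0,1])),1),"zmax",p[:,2].max().round(3))
cv2.imwrite("pics/w.png",cv2.resize(np.vstack(rows),(600,600)))
E
```

```text
top red all 160 [0.5867 0.2598 0.1088] rect 587 261 [16. 60.] dir deg 163.2 zmax 0.115
top red col 95 [0.5792 0.2601 0.1086] rect 584 259 [12. 55.] dir deg 159.3 zmax 0.115
top blue all 162 [ 0.491  -0.2413  0.1088] rect 491 -242 [15. 59.] dir deg 175.7 zmax 0.114
top blue col 135 [ 0.4881 -0.2408  0.1089] rect 491 -242 [15. 59.] dir deg 178.0 zmax 0.114
scene red all 318 [0.587  0.2612 0.1071] rect 586 261 [15. 60.] dir deg 163.2 zmax 0.11
scene red col 231 [0.583  0.2637 0.1068] rect 586 261 [14. 59.] dir deg 167.2 zmax 0.109
scene blue all 97 [ 0.4912 -0.2405  0.1067] rect 490 -242 [16. 57.] dir deg 175.4 zmax 0.11
scene blue col 78 [ 0.4878 -0.2393  0.1064] rect 490 -242 [16. 57.] dir deg 179.0 zmax 0.11
```

View pics/w.png

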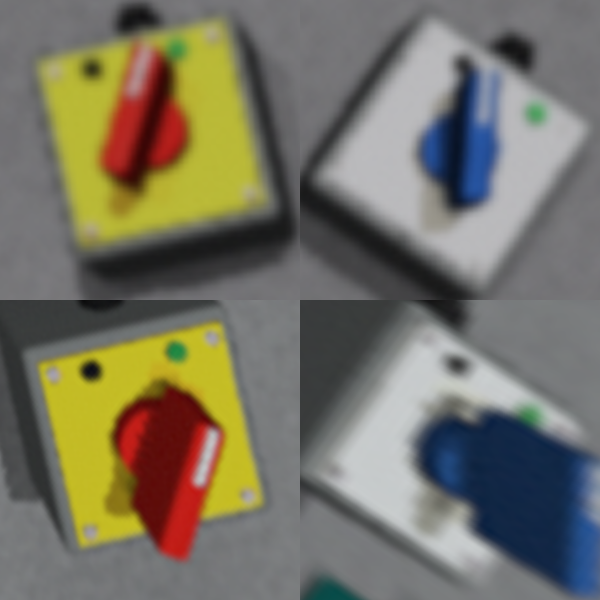

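```bash
cat >> h.py <<'E'
from scipy.spatial.transform import Rotation as Ro
def yaw_rot(psi): # tool y down, tool x at world heading psi deg
    a=np.radians(psi);x=np.array([np.cos(a),np.sin(a),0]);y=np.array([0,0,-1.]);return Ro.from_matrix(np.stack([x,y,np.cross(x,y)],1))
def go(p,psi):
    o=get_obs();q=o["ee_rot"];R=Ro.from_quat([q[1],q[2],q[3],q[0]]);x=R.as_matrix()[:,0]
    print("t",o["t"],"tcp",o["tcp_pos"].round(4),"psi",np.degrees(np.arctan2(x[1],x[0])).round(1),"tilt",R.as_matrix()[:,1].round(3),"q",o["joint_positions"].round(2),"F",o["ft_force"].round(1),"w",o["grip_width"].round(3))
    print("rel",R.inv().apply(np.array(p)-o["tcp_pos"]).round(4),(R.inv()*yaw_rot(psi)).as_rotvec().round(4))
E
python3 -c "
from h import *
go((.586,.261,.2),73.2);go((.586,.261,.2),-106.8)"
```

```text
Traceback (most recent call last):
  File "h.py", line 17, in go
    print("t",o["t"],"tcp",o["tcp_pos"].round(4),"psi",np.degrees(np.arctan2(x[1],x[0])).round(1),"tilt",R.as_matrix()[:,1].round(3),"q",o["joint_positions"].round(2),"F",o["ft_force"].round(1),"w",o["grip_width"].round(3))
                                                                                                                                                                                                      ^^^^^^^^^^^^^^^^^^^^^
AttributeError: 'float' object has no attribute 'round'
```

```bash
sed -i 's/o\["grip_width"\].round(3)/round(o["grip_width"],3)/' h.py
python3 -c "
from h import *
go((.586,.261,.2),73.2);go((.586,.261,.2),-106.8)"
```

```text
t 0.3 tcp [ 0.1689 -0.6016  0.2224] psi -74.3 tilt [-0.  0. -1.] q [ 1.23  0.41 -0.01  1.6   0.01  1.13 -0.08] F [-0.3  0.2  0.4] w 0.999
rel [-0.7177  0.0227  0.6347] [-6.0000e-04 -2.5746e+00 -2.0000e-04]
t 0.3 tcp [ 0.1689 -0.6016  0.2224] psi -74.3 tilt [-0.  0. -1.] q [ 1.23  0.41 -0.01  1.6   0.01  1.13 -0.08] F [-0.3  0.2  0.4] w 0.999
rel [-0.7177  0.0227  0.6347] [ 2.00e-04  5.67e-01 -5.00e-04]
```

Call:
jog_arm(series=[[-0.718, 0.022, 0.635, 0, -2.575, 0], [-0.718, 0.022, 0.635, 0, -2.575, 0], [-0.718, 0.022, 0.635, 0, -2.575, 0], [-0.718, 0.022, 0.635, 0, -2.575, 0], [-0.718, 0.022, 0.635, 0, -2.575, 0], [-0.718, 0.022, 0.635, 0, -2.575, 0], [-0.718, 0.022, 0.635, 0, -2.575, 0], [-0.718, 0.022, 0.635, 0, -2.575, 0], [-0.718, 0.022, 0.635, 0, -2.575, 0], [-0.718, 0.022, 0.635, 0, -2.575, 0]], grip=0.0878, force=30)

```text
t: 1.3
tcp_pos: [0.3871, -0.1499, 0.2115]
ee_rot: [-0.703, 0.704, 0.074, -0.073]
ft_force: [1.6, -0.6, 0.9]
grip_width: 1.002
```

```bash
python3 -c "
from h import *
go((.586,.261,.2),73.2)"
```

```text
t 1.3 tcp [ 0.3871 -0.1499  0.2115] psi 12.0 tilt [ 0.001 -0.001 -1.   ] q [ 0.78  0.1  -0.56  2.06  0.06  1.    0.4 ] F [ 1.6 -0.6  0.9] w 1.002
rel [0.2798 0.0113 0.3608] [ 0.0013 -1.0688  0.    ]
```

Call:
jog_arm(series=[[0.28, 0.011, 0.361, 0, -1.069, 0], [0.28, 0.011, 0.361, 0, -1.069, 0], [0.28, 0.011, 0.361, 0, -1.069, 0], [0.28, 0.011, 0.361, 0, -1.069, 0], [0.28, 0.011, 0.361, 0, -1.069, 0], [0.28, 0.011, 0.361, 0, -1.069, 0], [0.28, 0.011, 0.361, 0, -1.069, 0], [0.28, 0.011, 0.361, 0, -1.069, 0], [0.28, 0.011, 0.361, 0, -1.069, 0], [0.28, 0.011, 0.361, 0, -1.069, 0]])

```text
t: 2.3
tcp_pos: [0.5878, 0.2649, 0.1993]
ee_rot: [0.569, -0.566, -0.422, 0.421]
ft_force: [0.7, -0.3, -0.3]
grip_width: 0.997
```

```bash
python3 -c "
from h import *
im,d=camera('scene');cv2.imwrite('pics/s1.png',im[...,::-1])
go((.586,.261,.2),73.2);go((.586,.261,.087),73.2)"
```

```text
t 2.35 tcp [0.5876 0.2631 0.1993] psi 73.2 tilt [-0.001  0.003 -1.   ] q [ 0.04  0.59 -0.81  1.53  0.44  1.21  0.43] F [-0.9 -0.1  0.1] w 1.001
rel [-0.0025 -0.0007  0.0009] [-0.0022 -0.0008  0.0021]
t 2.35 tcp [0.5876 0.2631 0.1993] psi 73.2 tilt [-0.001  0.003 -1.   ] q [ 0.04  0.59 -0.81  1.53  0.44  1.21  0.43] F [-0.9 -0.1  0.1] w 1.001
rel [-0.0028  0.1123  0.0007] [-0.0022 -0.0008  0.0021]
```

View pics/s1.png

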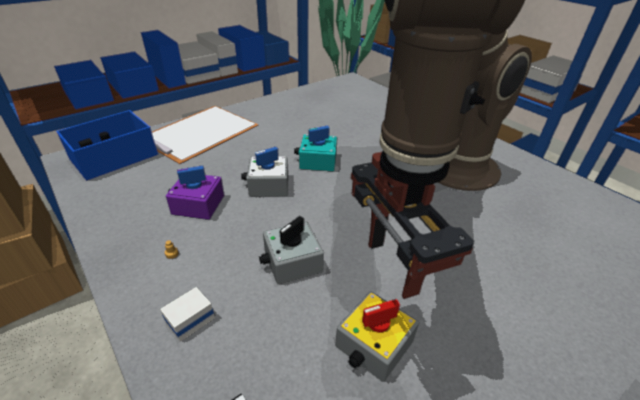

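Call:
jog_arm(series=[[0, 0.04, 0, 0, 0, 0], [0, 0.08, 0, 0, 0, 0], [0, 0.112, 0, 0, 0, 0], [0, 0.112, 0, 0, 0, 0], [0, 0.112, 0, 0, 0, 0], [0, 0.112, 0, 0, 0, 0]])

```text
t: 2.95
tcp_pos: [0.5891, 0.2585, 0.0905]
ee_rot: [-0.569, 0.569, 0.421, -0.419]
ft_force: [1.4, 0.1, 0.6]
grip_width: 1.003
```

```bash
python3 -c "
from h import *
im,d=camera('scene');cv2.imwrite('pics/s2.png',cv2.resize(im[200:400,280:500,::-1],None,fx=2.5,fy=2.5))
go((.586,.261,.087),73.2)"
```

```text
t 3.0 tcp [0.5892 0.2586 0.0906] psi 72.8 tilt [ 0.003  0.001 -1.   ] q [ 0.01  0.69 -0.75  1.64  0.54  1.02  0.36] F [-0.2 -0.3  0. ] w 0.995
rel [0.0013 0.0036 0.0038] [ 0.0026 -0.0063  0.002 ]
```

View pics/s2.png

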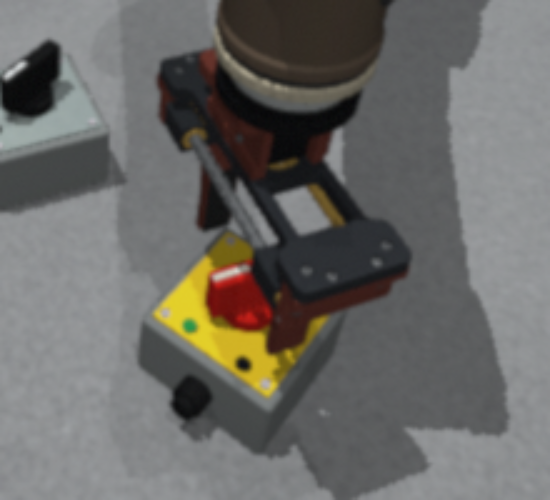

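Call:
jog_arm(series=[[0.001, 0.002, 0.004, 0, -0.006, 0], [0.001, 0.002, 0.004, 0, -0.006, 0], [0.001, 0.002, 0.004, 0, -0.006, 0], [0.001, 0.002, 0.004, 0, -0.006, 0], [0.001, 0.002, 0.004, 0, -0.006, 0], [0.001, 0.002, 0.004, 0, -0.006, 0], [0.001, 0.002, 0.004, 0, -0.006, 0], [0.001, 0.002, 0.004, 0, -0.006, 0]], grip=0.0, force=30)

```text
t: 3.8
tcp_pos: [0.5845, 0.2605, 0.0861]
ee_rot: [0.568, -0.568, -0.422, 0.422]
ft_force: [0.3, 0.7, 0.4]
grip_width: 0.312
```

```bash
python3 -c "
from h import *
go((.586,.261,.087),133.2)"
```

```text
t 3.8 tcp [0.5845 0.2605 0.0861] psi 73.2 tilt [-0. -0. -1.] q [ 0.    0.7  -0.75  1.65  0.54  1.01  0.36] F [0.3 0.7 0.4] w 0.312
rel [ 0.0009 -0.0009 -0.0013] [-1.0000e-04 -1.0468e+00  0.0000e+00]
```

Call:
jog_arm(series=[[0, 0, 0, 0, 0, 0], [0, 0, 0, 0, 0, 0], [0, 0, 0, 0, 0, 0], [0, 0, 0, 0, 0, 0]])

```text
t: 4.2
tcp_pos: [0.5847, 0.2614, 0.0862]
ee_rot: [0.568, -0.567, -0.422, 0.421]
ft_force: [2.3, 5.0, -3.4]
grip_width: 0.158
```

```bash
python3 -c "
from h import *
go((.586,.261,.087),133.2)"
```

```text
t 4.2 tcp [0.5847 0.2614 0.0862] psi 73.2 tilt [ 0.001  0.002 -1.   ] q [ 0.    0.7  -0.75  1.65  0.54  1.01  0.36] F [ 2.3  5.  -3.4] w 0.158
rel [-0.0001 -0.0008 -0.0013] [ 0.0011 -1.0463  0.0014]
```

Call:
jog_arm(series=[[0, 0, 0, 0, -0.13, 0], [0, 0, 0, 0, -0.26, 0], [0, 0, 0, 0, -0.39, 0], [0, 0, 0, 0, -0.52, 0], [0, 0, 0, 0, -0.65, 0], [0, 0, 0, 0, -0.78, 0], [0, 0, 0, 0, -0.91, 0], [0, 0, 0, 0, -1.03, 0], [0, 0, 0, 0, -1.04, 0], [0, 0, 0, 0, -1.04, 0]])

```text
t: 5.2
tcp_pos: [0.5851, 0.2598, 0.0862]
ee_rot: [0.284, -0.284, -0.647, 0.648]
ft_force: [3.1, -1.5, -0.8]
grip_width: 0.153
```

```bash
python3 -c "
from h import *
go((.586,.261,.087),133.2);print(get_obs()['ft_torque'])"
```

```text
t 5.2 tcp [0.5851 0.2598 0.0862] psi 132.6 tilt [ 0.001 -0.001 -1.   ] q [ 0.13  0.79 -0.97  1.64  0.72  1.11  1.27] F [ 3.1 -1.5 -0.8] w 0.153
rel [ 0.0003 -0.0008 -0.0015] [ 0.     -0.0104 -0.0009]
[ 0.02916449 -0.70112383  0.12624858]
```

Turned 59.4° with the grip held. Release and lift.

Call:
jog_arm(series=[[0, 0, 0, 0, 0, 0], [0, 0, 0, 0, 0, 0], [0, 0, 0, 0, 0, 0], [0, 0, 0, 0, 0, 0], [0, -0.03, 0, 0, 0, 0], [0, -0.07, 0, 0, 0, 0], [0, -0.115, 0, 0, 0, 0], [0, -0.115, 0, 0, 0, 0]], grip=0.0878)

```text
t: 6.0
tcp_pos: [0.5861, 0.2631, 0.2075]
ee_rot: [-0.281, 0.285, 0.65, -0.646]
ft_force: [1.2, 0.1, -0.0]
grip_width: 0.847
```

```bash
python3 -c "
from h import *
im,d=camera('scene');cv2.imwrite('pics/s3.png',im[...,::-1])
go((.4905,-.242,.2),85.6)"
```

```text
t 6.05 tcp [0.5854 0.2619 0.2044] psi 132.8 tilt [ 0.005  0.002 -1.   ] q [ 0.17  0.68 -1.06  1.53  0.61  1.28  1.35] F [ 0.6  0.4 -0.3] w 0.894
rel [-0.3052  0.0028  0.412 ] [5.200e-03 8.239e-01 5.000e-04]
```

View pics/s3.png

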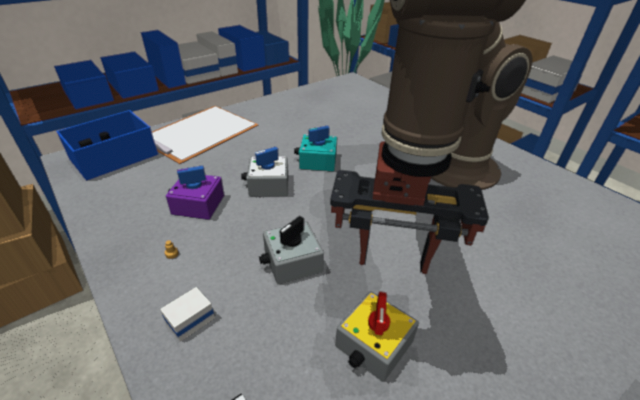

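Call:
jog_arm(series=[[-0.305, 0.0, 0.412, 0.005, 0.824, 0], [-0.305, 0.0, 0.412, 0.005, 0.824, 0], [-0.305, 0.0, 0.412, 0.005, 0.824, 0], [-0.305, 0.0, 0.412, 0.005, 0.824, 0], [-0.305, 0.0, 0.412, 0.005, 0.824, 0], [-0.305, 0.0, 0.412, 0.005, 0.824, 0], [-0.305, 0.0, 0.412, 0.005, 0.824, 0], [-0.305, 0.0, 0.412, 0.005, 0.824, 0], [-0.305, 0.0, 0.412, 0.005, 0.824, 0], [-0.305, 0.0, 0.412, 0.005, 0.824, 0]])

```text
t: 7.05
tcp_pos: [0.4903, -0.2329, 0.2001]
ee_rot: [0.52, -0.518, -0.478, 0.482]
ft_force: [1.1, 0.5, 0.0]
grip_width: 0.999
```

```bash
python3 -c "
from h import *
go((.4905,-.242,.2),85.6)"
```

```text
t 7.05 tcp [ 0.4903 -0.2329  0.2001] psi 85.6 tilt [-0.006 -0.001 -1.   ] q [ 1.05  0.45 -0.92  1.78  0.39  1.12  1.49] F [1.1 0.5 0. ] w 0.999
rel [-0.0091  0.0001 -0.0009] [-0.006  -0.0005 -0.0018]
```

Call:
jog_arm(series=[[0, 0, 0, 0, 0, 0], [0, 0, 0, 0, 0, 0], [0, 0.035, 0, 0, 0, 0], [0, 0.07, 0, 0, 0, 0], [0, 0.07, 0, 0, 0, 0], [0, 0.07, 0, 0, 0, 0]])

```text
t: 7.65
tcp_pos: [0.4918, -0.2291, 0.1313]
ee_rot: [0.519, -0.517, -0.48, 0.483]
ft_force: [0.1, 1.3, 0.1]
grip_width: 0.999
```

```bash
python3 -c "
from h import *
im,d=camera('scene');cv2.imwrite('pics/s4.png',cv2.resize(im[60:240,180:400,::-1],None,fx=2.5,fy=2.5))
go((.4905,-.242,.087),85.6)"
```

```text
t 7.7 tcp [ 0.4926 -0.2296  0.1323] psi 85.7 tilt [-0.004 -0.001 -1.   ] q [ 1.    0.52 -0.87  1.85  0.47  1.    1.42] F [-0.1 -0.8  0.9] w 0.999
rel [-0.0124  0.0454  0.001 ] [-0.0035  0.0022 -0.0016]
```

View pics/s4.png

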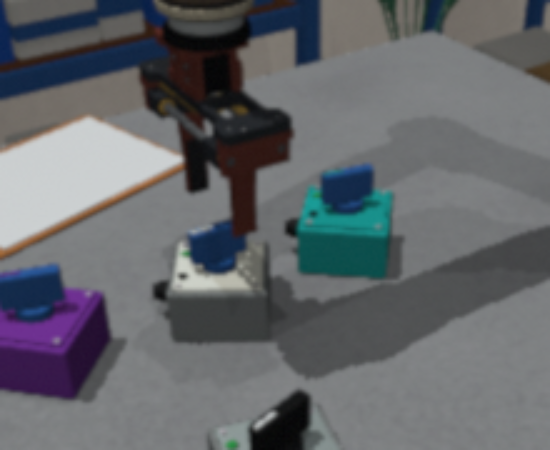

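Call:
jog_arm(series=[[-0.012, 0, 0.001, -0.003, 0, 0], [-0.012, 0, 0.001, -0.003, 0, 0], [-0.012, 0.02, 0.001, -0.003, 0, 0], [-0.012, 0.045, 0.001, -0.003, 0, 0], [-0.012, 0.045, 0.001, -0.003, 0, 0], [-0.012, 0.045, 0.001, -0.003, 0, 0]], grip=0.06)

```text
t: 8.3
tcp_pos: [0.4896, -0.2431, 0.0869]
ee_rot: [-0.519, 0.519, 0.48, -0.481]
ft_force: [1.6, -0.2, 1.1]
grip_width: 0.68
```

```bash
python3 -c "
from h import *
go((.4905,-.242,.087),85.6)"
```

```text
t 8.3 tcp [ 0.4896 -0.2431  0.0869] psi 85.6 tilt [-0.001 -0.002 -1.   ] q [ 0.99  0.58 -0.83  1.88  0.54  0.92  1.39] F [ 1.6 -0.2  1.1] w 0.68
rel [ 0.0012 -0.0001 -0.0008] [-0.0013 -0.0003 -0.0018]
```

Call:
jog_arm(series=[[0, 0, 0, 0, 0, 0], [0, 0, 0, 0, 0, 0], [0, 0, 0, 0, 0, 0], [0, 0, 0, 0, 0, 0], [0, 0, 0, 0, 0, 0], [0, 0, 0, 0, 0, 0], [0, 0, 0, 0, 0, 0], [0, 0, 0, 0, 0, 0], [0, 0, 0, 0, 0, 0]], grip=0.0)

```text
t: 9.2
tcp_pos: [0.4895, -0.2424, 0.0863]
ee_rot: [0.519, -0.519, -0.48, 0.481]
ft_force: [-0.3, 2.2, 1.7]
grip_width: 0.155
```

```bash
python3 -c "
from h import *
im,d=camera('scene');cv2.imwrite('pics/s5.png',cv2.resize(im[60:400,180:480,::-1],None,fx=1.7,fy=1.7))
go((.4905,-.242,.087),25.6)"
```

```text
t 9.25 tcp [ 0.4895 -0.2424  0.0863] psi 85.6 tilt [-0.002 -0.001 -1.   ] q [ 0.98  0.58 -0.83  1.88  0.54  0.91  1.39] F [-0.9  3.6  1.9] w 0.157
rel [ 0.0005 -0.0007 -0.001 ] [-6.0000e-04  1.0476e+00 -2.1000e-03]
```

View pics/s5.png

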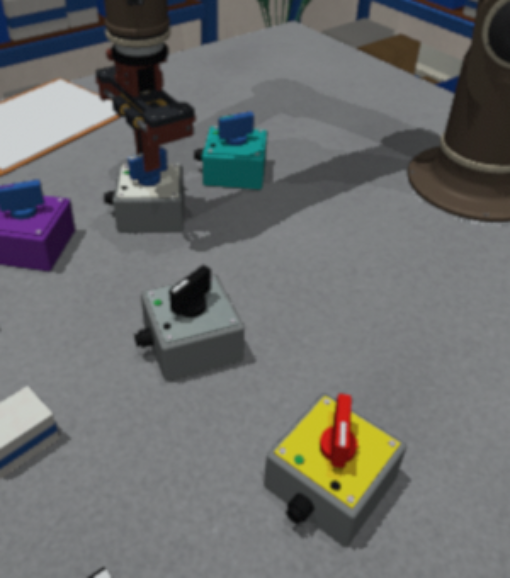

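Call:
jog_arm(series=[[0, 0, 0, 0, 0.13, 0], [0, 0, 0, 0, 0.26, 0], [0, 0, 0, 0, 0.39, 0], [0, 0, 0, 0, 0.52, 0], [0, 0, 0, 0, 0.65, 0], [0, 0, 0, 0, 0.78, 0], [0, 0, 0, 0, 0.91, 0], [0, 0, 0, 0, 1.03, 0], [0, 0, 0, 0, 1.04, 0], [0, 0, 0, 0, 1.04, 0]])

```text
t: 10.25
tcp_pos: [0.49, -0.2416, 0.0863]
ee_rot: [-0.689, 0.689, 0.16, -0.16]
ft_force: [1.4, 5.8, 2.0]
grip_width: 0.16
```

```bash
python3 -c "
from h import *
go((.4905,-.242,.087),25.6)"
```

```text
t 10.25 tcp [ 0.49   -0.2416  0.0863] psi 26.1 tilt [-0.001 -0.001 -1.   ] q [ 0.81  0.51 -0.58  1.89  0.36  0.85  0.5 ] F [1.4 5.8 2. ] w 0.16
rel [ 0.0003 -0.0007 -0.0005] [ 0.0003  0.0095 -0.0012]
```

Call:
jog_arm(series=[[0, 0, 0, 0, 0, 0], [0, 0, 0, 0, 0, 0], [0, 0, 0, 0, 0, 0], [0, 0, 0, 0, 0, 0], [0, -0.03, 0, 0, 0, 0], [0, -0.08, 0, 0, 0, 0], [0, -0.13, 0, 0, 0, 0], [0, -0.16, 0, 0, 0, 0], [0, -0.16, 0, 0, 0, 0], [0, -0.16, 0, 0, 0, 0]], grip=0.0878)

```text
t: 11.25
tcp_pos: [0.4896, -0.2431, 0.2465]
ee_rot: [-0.688, 0.69, 0.158, -0.16]
ft_force: [-0.8, -1.8, -0.2]
grip_width: 0.992
```

```bash
python3 -c "
from h import *
im,d=camera('scene');cv2.imwrite('pics/s6.png',cv2.resize(im[60:400,180:480,::-1],None,fx=1.7,fy=1.7))
P=pts('scene',d)
for k,c in dict(red=(.586,.261),blue=(.4905,-.242)).items():
    p=P[(np.hypot(P[...,0]-c[0],P[...,1]-c[1])<.04)&(P[...,2]>.101)&(P[...,2]<.115)]
    w,v=np.linalg.eigh(np.cov(p[:,:2].T));print(k,len(p),np.degrees(np.arctan2(v[1,1],v[0,1])))
go((.4905,-.242,.25),25.6)"
```

```text
red 305 -136.5914759926455
blue 110 117.26067878558196
t 11.3 tcp [ 0.489  -0.2429  0.2454] psi 26.0 tilt [-0.003 -0.002 -1.   ] q [ 0.89  0.33 -0.65  1.73  0.22  1.16  0.63] F [-0.  -0.5 -0.8] w 0.995
rel [ 0.0017 -0.0046  0.0001] [ 0.0006  0.0068 -0.0032]
```

View pics/s6.png

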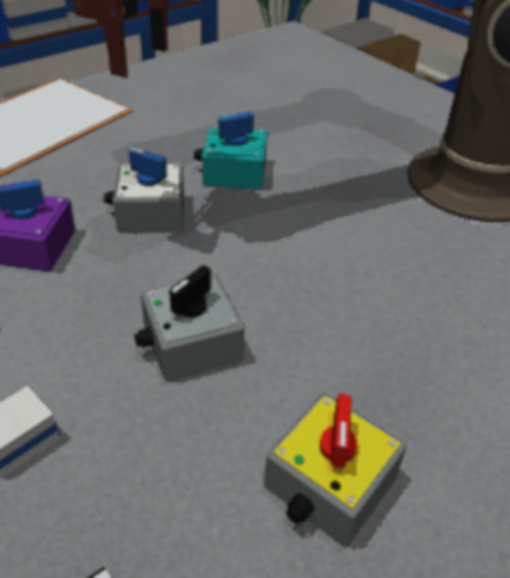

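Red lies at +43.4° (expected 43.2) and blue at -62.7° (expected -64.4). The black handle looks unchanged and the gripper is clear.

```bash
python3 -c "
from cell import *
print(close_job())"
```

```text
the job is handed in; nothing more can be done
None
```

The changeover is done and handed in at about 11.3 s of the 43 s allowed. I turned the red handle on the yellow plate off first, by 59.4°. Then I turned the blue handle on the white plate on, by 59.5° clockwise.

Last checks, from the scene camera's depth after letting go:
- **Red:** the bar lies at 43.4°, against 43.2° expected at the off stop. The picture shows its pointer at the black dot.
- **Blue:** the bar lies at about -63°, against -64.4° expected at the on stop. That is 58° of measured turn, well inside the 10° tolerance.
- **Black and look-alikes:** I never touched the black handle or the purple and turquoise boxes, and the black handle looked unchanged between pictures. I did not measure its angle.
- **Gripper:** it was open and about 0.13 m above the blue handle, with wrist force close to zero.

No check failed. The one correction on the way was a 12 mm sideways offset above the blue handle, which I fixed before lowering to grip.

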